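Clear the paint tray and shake casting studs over it

ROBOT

A 6-joint arm with a two-finger parallel gripper is mounted at the origin on the work surface. World frame = base frame: x ahead of the robot, y to its left, z up, the work surface at z = 0. Lengths are in m, angles in rad, forces in N, time in s.
With the tool pointing down it reaches from about 0.35 to 0.975 m from the base axis. Payload 4.9 kg.
Tool frame: the origin (TCP) lies at the very end of the fingers, on their centre line; the grasp point (between the pads) lies 19 mm behind it (ctrl.tcp_to_grasp is the z of the grasp point in the tool frame, in m); z points along the fingers, y is the line along which they close (so a half turn about z gives the same grasp; the last joint's range is limited). The gripper opens to 85 mm and grips with 20 to 120 N. Pads are 22 mm wide; open, the fingers measure 114 mm over their backs; the gripper's body (76 mm by 85 mm) begins 54 mm behind the grasp point. The pads swing forward as they close: fully open they stand 13 mm farther back than shut.
Start: joints at [1.225, 0.053, 1.613, -0, 1.476, -0.119], TCP at [0.141, 0.609, 0.231] pointing down, gripper open.
Joint ranges: [-3.01, 3.01], [-1.01, 2.22], [0.06, 2.58], [-1.02, 4.17], [0.09, 2.62], [-3.14, 3.14]. Speed limits (rad/s): [2.57, 2.57, 3.14, 3.14, 3.14, 3.14].

INTERFACE

Orientations are given as a rotation vector (axis times angle).
In Python, from station import ctrl, eyes, job, nets gives the robot as it stands. The module is installed in compiled form; this text tells all that it offers.
- The arm moves only by the tool jog_arm, never from a script. Its argument "commands" is one flat list of numbers, 7 for each row, row after row: the shift along the tool's x, y, z each as a share of 0.06 m, from -1 to 1, then the turn, a rotation vector about the tool's x, y, z each as a share of 0.1 rad, from -1 to 1, then the finger opening in mm, from 0 to 85.4. In form: [x, y, z, ax, ay, az, grip, x, y, z, ax, ay, az, grip, ...]. A call has 1 to 20 rows; each row shifts and turns the commanded pose from where the row before left it, along the tool's axes as they then stand; what a row does not reach is not made up. A row lasts 1/8 s, in which the tool goes at most 62.5 mm and 10.7 degrees, less where a joint would pass 70% of its speed; a pose out of reach is approached as far as the arm can. A call with a number of a shift or a turn outside -1 to 1 is refused whole. A call with a gripper value outside its range is refused whole. The fingers move at their own pace and stop on an object; "newtons" is the grip in N (left out, the last holds). Time passes only in rows, so rows that do not move let the fingers close. It gives the time, the measured TCP pose, the force, the opening and the grip force at its end, in the units of the state.
- ctrl.get_obs(): the state, without advancing time (a new reading comes with each control period).
- eyes.get_image(name): name is "scene" or "side" or "wrist"; returns a dict with "image" (420x560x3 uint8, red, green, blue), "z_map" (420x560 float32, m along the optical axis (not along the pixel's ray), 0 where there is no reading), "K" (3x3 intrinsics, pixels), "cam_to_world" (4x4, takes a point from camera to world coordinates). Camera axes: x right, y up, looking along -z (the intrinsics and any distortion apply to the point x, -y, -z); pixel columns grow to the right and rows downward; lengths in m; the calibration is good to about 2 mm. A picture is of the moment at which its call begins.
- job.finish_job(): hands the job in; it is judged then, once.
Trained networks look in the newest picture that a camera, given by its name, has taken for a name from the list of things; names that differ only in an ending like _2 or _b are one class to them, and where a whole thing is asked for, a point or a joint stands for the part that bears it (a point fixed in the world has none). Each returns a list of dicts, best first, with "p" (0 to 1); they miss things now and then, are a little off and sometimes report something else, mostly with a low value. They report only what shows in the picture. A call takes as long as a camera call.
- nets.silhouettes(camera, name): "mask" (420x560 bool, what is visible of it) and "bbox" ([left, top, right, bottom] in pixels, round what is visible of it).
The state is a dict: "t": time; "q": joint angles; "dq": joint speeds; "effort": joint torques, N m; "tool_pos": TCP position; "tool_rot": TCP orientation; "contact_force": force on the tool from outside, world axes, zero at the start; "wrist_torque": the same for the moment, N m; "opening": finger opening in m; "grip_force": force on a finger pad.
Only numpy, scipy, OpenCV 4.12 (cv2) and the standard library are available. Lean on these libraries where they do the work, as an engineer would, in place of code of your own. Each camera call takes 0.05 s, during which the arm holds its last target. There are 200 camera calls.

TASK

The blue paint tray has to be loaded with studs for spraying. First take the brass ball finial off the tray and lower it gently into the free space of the black padded crate; then pick up the red shaker and shake its nine studs out over the tray so that they are spread evenly over the tray's three marked thirds, and stand the shaker back upright on its green mat.

Things in the scene. Friction and masses are not known exactly. Their poses are not given: they have to be found in the camera images.
- tray: Blue open steel tray, fixed to the table: 232 (x) by 342 (y) by 30 mm high; walls 6 mm thick, inner floor 220 by 330 mm, 6 mm above the origin. Origin: centre of the underside; y runs along the long side. Two white lines across the floor at y = -55 and +55 mm divide it into three equal thirds along y (each 110 mm long).
- finial: Brass-coloured ball finial, 220 g, standing on the tray: a ball of 54 mm diameter on a 40 mm round foot, 63 mm high in all. Origin: centre of the foot's underside, z up.
- finial_ball (a point): Centre of the finial's ball, 36 mm above the foot's underside; 54 mm wide there, to be gripped from above.
- crate: Black slatted crate, fixed: 250 (x) by 210 (y) by 110 mm high, walls 8 mm thick, black rubber pad inside whose top lies 10 mm above the origin (centre of the underside). Two small balusters lie on the pad along the +x wall (they fill x = 79 to 117 mm, up to about 45 mm high).
- crate_space (a point): Centre of the free part of the crate's pad (on its upper face), 20 mm towards -x of the crate's centre; the free part measures 195 (x) by 190 (y) mm.
- mat: Green plastic mat, fixed, 130 (x) by 170 (y) by 4 mm thick; origin at the centre of its underside. The shaker starts on its centre.
- shaker: Red sheet-metal shaker scoop, 300 g, upright on the mat, nine studs in it in three rows of three: 84 mm long (x), 63 mm wide (y), walls to 53 mm, open at the top and at its front end (-x). Origin: underside, z up. Tipping the mouth down brings out row after row: the front one at about 20 degrees of tilt, the middle one at 34, the rear one at 48; shaking helps. None while held.
- shaker_handle (a point): Grip point, in the middle of the shaker's black upright handle tab: the tab is 14 mm thick along the shaker's x, 36 mm wide along y, 40 mm tall, from 57 to 97 mm above the underside; this point is at 79 mm. Grip it from above, closing along the shaker's x.
- shaker_mouth (a point): Middle of the floor's front edge, where the studs slide out: 48 mm towards -x of the shaker's origin and 26 mm above its underside. From here the steel floor is level for 28 mm, then falls backward at 14 degrees for 28 mm and at 28 degrees for the last 25 mm.
- stud0: Cast aluminium stud, 16 by 16 by 14 mm with a low dome on top, 14 g; starts in the front row in the shaker. Origin: its centre.
- stud1: Cast aluminium stud, 16 by 16 by 14 mm with a low dome on top, 14 g; starts in the front row in the shaker. Origin: its centre.
- stud2: Cast aluminium stud, 16 by 16 by 14 mm with a low dome on top, 14 g; starts in the front row in the shaker. Origin: its centre.
- stud3: Cast aluminium stud, 16 by 16 by 14 mm with a low dome on top, 14 g; starts in the middle row in the shaker. Origin: its centre.
- stud4: Cast aluminium stud, 16 by 16 by 14 mm with a low dome on top, 14 g; starts in the middle row in the shaker. Origin: its centre.
- stud5: Cast aluminium stud, 16 by 16 by 14 mm with a low dome on top, 14 g; starts in the middle row in the shaker. Origin: its centre.
- stud6: Cast aluminium stud, 16 by 16 by 14 mm with a low dome on top, 14 g; starts in the rear row in the shaker. Origin: its centre.
- stud7: Cast aluminium stud, 16 by 16 by 14 mm with a low dome on top, 14 g; starts in the rear row in the shaker. Origin: its centre.
- stud8: Cast aluminium stud, 16 by 16 by 14 mm with a low dome on top, 14 g; starts in the rear row in the shaker. Origin: its centre.
- can: Bystander: paint can with an orange band, 66 mm across, 120 mm high, loose. Origin: centre of the underside.
- baluster: Bystander: grey cast baluster lying along y, about 45 mm thick and 152 mm long, loose. Origin: under its middle.
- brush: Bystander: paint brush lying beyond the tray, loose. Origin: underside.

How it is judged:
On the way, in this order (a step that is already met when the one before it is completed fails the run):
1. the finial lies in the crate, let go and at rest, while all nine studs are still in the shaker (x of finial_ball in the frame of crate between -0.12 and 0.12 m and y of finial_ball in the frame of crate between -0.1 and 0.1 m and z of finial_ball in the frame of crate below 0.055 m and linear speed of finial below 0.05 m/s and contact force between the fingers and finial below 0.1 N and distance between each of stud0, stud1, stud2, stud3, stud4, stud5, stud6, stud7, stud8 and shaker below 0.065 m), for 0.2 s.
2. all nine studs have been shaken into the tray, at least two in each third, while the shaker is still held up in the gripper, more than 30 mm clear of the table (x of stud0 in the frame of tray between -0.112 and 0.112 m and y of stud0 in the frame of tray between -0.167 and 0.167 m and z of each of stud0, stud1, stud2, stud3, stud4, stud5, stud6, stud7, stud8 in the frame of tray below 0.032 m and x of stud1 in the frame of tray between -0.112 and 0.112 m and y of stud1 in the frame of tray between -0.167 and 0.167 m and x of stud2 in the frame of tray between -0.112 and 0.112 m and y of stud2 in the frame of tray between -0.167 and 0.167 m and x of stud3 in the frame of tray between -0.112 and 0.112 m and y of stud3 in the frame of tray between -0.167 and 0.167 m and x of stud4 in the frame of tray between -0.112 and 0.112 m and y of stud4 in the frame of tray between -0.167 and 0.167 m and x of stud5 in the frame of tray between -0.112 and 0.112 m and y of stud5 in the frame of tray between -0.167 and 0.167 m and x of stud6 in the frame of tray between -0.112 and 0.112 m and y of stud6 in the frame of tray between -0.167 and 0.167 m and x of stud7 in the frame of tray between -0.112 and 0.112 m and y of stud7 in the frame of tray between -0.167 and 0.167 m and x of stud8 in the frame of tray between -0.112 and 0.112 m and y of stud8 in the frame of tray between -0.167 and 0.167 m and ((y of any of stud0, stud2, stud4, stud6, stud8 in the frame of tray below -0.055 m and y of any of stud1, stud3, stud5, stud7 in the frame of tray below -0.055 m) or (y of any of stud0, stud1, stud4, stud5, stud8 in the frame of tray below -0.055 m and y of any of stud2, stud3, stud6, stud7 in the frame of tray below -0.055 m) or (y of any of stud0, stud1, stud2, stud3, stud8 in the frame of tray below -0.055 m and y of any of stud4, stud5, stud6, stud7 in the frame of tray below -0.055 m) or (y of any of stud0, stud1, stud2, stud3, stud4, stud5, stud6, stud7 in the frame of tray below -0.055 m and y of stud8 in the frame of tray below -0.055 m)) and (((y of stud0 in the frame of tray between -0.055 and 0.055 m or y of stud2 in the frame of tray between -0.055 and 0.055 m or y of stud4 in the frame of tray between -0.055 and 0.055 m or y of stud6 in the frame of tray between -0.055 and 0.055 m or y of stud8 in the frame of tray between -0.055 and 0.055 m) and (y of stud1 in the frame of tray between -0.055 and 0.055 m or y of stud3 in the frame of tray between -0.055 and 0.055 m or y of stud5 in the frame of tray between -0.055 and 0.055 m or y of stud7 in the frame of tray between -0.055 and 0.055 m)) or ((y of stud0 in the frame of tray between -0.055 and 0.055 m or y of stud1 in the frame of tray between -0.055 and 0.055 m or y of stud4 in the frame of tray between -0.055 and 0.055 m or y of stud5 in the frame of tray between -0.055 and 0.055 m or y of stud8 in the frame of tray between -0.055 and 0.055 m) and (y of stud2 in the frame of tray between -0.055 and 0.055 m or y of stud3 in the frame of tray between -0.055 and 0.055 m or y of stud6 in the frame of tray between -0.055 and 0.055 m or y of stud7 in the frame of tray between -0.055 and 0.055 m)) or ((y of stud0 in the frame of tray between -0.055 and 0.055 m or y of stud1 in the frame of tray between -0.055 and 0.055 m or y of stud2 in the frame of tray between -0.055 and 0.055 m or y of stud3 in the frame of tray between -0.055 and 0.055 m or y of stud8 in the frame of tray between -0.055 and 0.055 m) and (y of stud4 in the frame of tray between -0.055 and 0.055 m or y of stud5 in the frame of tray between -0.055 and 0.055 m or y of stud6 in the frame of tray between -0.055 and 0.055 m or y of stud7 in the frame of tray between -0.055 and 0.055 m)) or ((y of stud0 in the frame of tray between -0.055 and 0.055 m or y of stud1 in the frame of tray between -0.055 and 0.055 m or y of stud2 in the frame of tray between -0.055 and 0.055 m or y of stud3 in the frame of tray between -0.055 and 0.055 m or y of stud4 in the frame of tray between -0.055 and 0.055 m or y of stud5 in the frame of tray between -0.055 and 0.055 m or y of stud6 in the frame of tray between -0.055 and 0.055 m or y of stud7 in the frame of tray between -0.055 and 0.055 m) and y of stud8 in the frame of tray between -0.055 and 0.055 m)) and ((y of any of stud0, stud2, stud4, stud6, stud8 in the frame of tray above 0.055 m and y of any of stud1, stud3, stud5, stud7 in the frame of tray above 0.055 m) or (y of any of stud0, stud1, stud4, stud5, stud8 in the frame of tray above 0.055 m and y of any of stud2, stud3, stud6, stud7 in the frame of tray above 0.055 m) or (y of any of stud0, stud1, stud2, stud3, stud8 in the frame of tray above 0.055 m and y of any of stud4, stud5, stud6, stud7 in the frame of tray above 0.055 m) or (y of any of stud0, stud1, stud2, stud3, stud4, stud5, stud6, stud7 in the frame of tray above 0.055 m and y of stud8 in the frame of tray above 0.055 m)) and height (world z) of shaker above 0.03 m and contact force between the fingers and shaker above 1 N), for 0.2 s.
At the end, for the whole second after the job is handed in: All nine studs at rest in the tray, at least two (by their centres) in each third; the finial at rest at the bottom of the crate (ball centre under 55 mm above its underside); the shaker upright (within 4.5 degrees) and at rest on the mat, its origin within 30 mm of the mat's centre (x of stud0 in the frame of tray between -0.112 and 0.112 m and y of stud0 in the frame of tray between -0.167 and 0.167 m and z of each of stud0, stud1, stud2, stud3, stud4, stud5, stud6, stud7, stud8 in the frame of tray below 0.032 m and x of stud1 in the frame of tray between -0.112 and 0.112 m and y of stud1 in the frame of tray between -0.167 and 0.167 m and x of stud2 in the frame of tray between -0.112 and 0.112 m and y of stud2 in the frame of tray between -0.167 and 0.167 m and x of stud3 in the frame of tray between -0.112 and 0.112 m and y of stud3 in the frame of tray between -0.167 and 0.167 m and x of stud4 in the frame of tray between -0.112 and 0.112 m and y of stud4 in the frame of tray between -0.167 and 0.167 m and x of stud5 in the frame of tray between -0.112 and 0.112 m and y of stud5 in the frame of tray between -0.167 and 0.167 m and x of stud6 in the frame of tray between -0.112 and 0.112 m and y of stud6 in the frame of tray between -0.167 and 0.167 m and x of stud7 in the frame of tray between -0.112 and 0.112 m and y of stud7 in the frame of tray between -0.167 and 0.167 m and x of stud8 in the frame of tray between -0.112 and 0.112 m and y of stud8 in the frame of tray between -0.167 and 0.167 m and ((y of any of stud0, stud2, stud4, stud6, stud8 in the frame of tray below -0.055 m and y of any of stud1, stud3, stud5, stud7 in the frame of tray below -0.055 m) or (y of any of stud0, stud1, stud4, stud5, stud8 in the frame of tray below -0.055 m and y of any of stud2, stud3, stud6, stud7 in the frame of tray below -0.055 m) or (y of any of stud0, stud1, stud2, stud3, stud8 in the frame of tray below -0.055 m and y of any of stud4, stud5, stud6, stud7 in the frame of tray below -0.055 m) or (y of any of stud0, stud1, stud2, stud3, stud4, stud5, stud6, stud7 in the frame of tray below -0.055 m and y of stud8 in the frame of tray below -0.055 m)) and (((y of stud0 in the frame of tray between -0.055 and 0.055 m or y of stud2 in the frame of tray between -0.055 and 0.055 m or y of stud4 in the frame of tray between -0.055 and 0.055 m or y of stud6 in the frame of tray between -0.055 and 0.055 m or y of stud8 in the frame of tray between -0.055 and 0.055 m) and (y of stud1 in the frame of tray between -0.055 and 0.055 m or y of stud3 in the frame of tray between -0.055 and 0.055 m or y of stud5 in the frame of tray between -0.055 and 0.055 m or y of stud7 in the frame of tray between -0.055 and 0.055 m)) or ((y of stud0 in the frame of tray between -0.055 and 0.055 m or y of stud1 in the frame of tray between -0.055 and 0.055 m or y of stud4 in the frame of tray between -0.055 and 0.055 m or y of stud5 in the frame of tray between -0.055 and 0.055 m or y of stud8 in the frame of tray between -0.055 and 0.055 m) and (y of stud2 in the frame of tray between -0.055 and 0.055 m or y of stud3 in the frame of tray between -0.055 and 0.055 m or y of stud6 in the frame of tray between -0.055 and 0.055 m or y of stud7 in the frame of tray between -0.055 and 0.055 m)) or ((y of stud0 in the frame of tray between -0.055 and 0.055 m or y of stud1 in the frame of tray between -0.055 and 0.055 m or y of stud2 in the frame of tray between -0.055 and 0.055 m or y of stud3 in the frame of tray between -0.055 and 0.055 m or y of stud8 in the frame of tray between -0.055 and 0.055 m) and (y of stud4 in the frame of tray between -0.055 and 0.055 m or y of stud5 in the frame of tray between -0.055 and 0.055 m or y of stud6 in the frame of tray between -0.055 and 0.055 m or y of stud7 in the frame of tray between -0.055 and 0.055 m)) or ((y of stud0 in the frame of tray between -0.055 and 0.055 m or y of stud1 in the frame of tray between -0.055 and 0.055 m or y of stud2 in the frame of tray between -0.055 and 0.055 m or y of stud3 in the frame of tray between -0.055 and 0.055 m or y of stud4 in the frame of tray between -0.055 and 0.055 m or y of stud5 in the frame of tray between -0.055 and 0.055 m or y of stud6 in the frame of tray between -0.055 and 0.055 m or y of stud7 in the frame of tray between -0.055 and 0.055 m) and y of stud8 in the frame of tray between -0.055 and 0.055 m)) and ((y of any of stud0, stud2, stud4, stud6, stud8 in the frame of tray above 0.055 m and y of any of stud1, stud3, stud5, stud7 in the frame of tray above 0.055 m) or (y of any of stud0, stud1, stud4, stud5, stud8 in the frame of tray above 0.055 m and y of any of stud2, stud3, stud6, stud7 in the frame of tray above 0.055 m) or (y of any of stud0, stud1, stud2, stud3, stud8 in the frame of tray above 0.055 m and y of any of stud4, stud5, stud6, stud7 in the frame of tray above 0.055 m) or (y of any of stud0, stud1, stud2, stud3, stud4, stud5, stud6, stud7 in the frame of tray above 0.055 m and y of stud8 in the frame of tray above 0.055 m)) and x of finial_ball in the frame of crate between -0.12 and 0.12 m and y of finial_ball in the frame of crate between -0.1 and 0.1 m and z of finial_ball in the frame of crate below 0.055 m and horizontal distance between shaker and mat below 0.03 m and z of shaker in the frame of mat below 0.01 m and angle between shaker's own z axis and vertical below 0.08 rad and linear speed of shaker below 0.02 m/s and linear speed of each of finial, stud0, stud1, stud2, stud3, stud4, stud5, stud6, stud7, stud8 below 0.03 m/s); the robot touches nothing.
It fails at once if the finial falls: it moves faster than 0.35 m/s without being held in the fingers (let go more than about 6 mm above its support, or rolled or knocked) (contact force between the fingers and finial below 0.1 N and linear speed of finial above 0.35 m/s).
It fails at once if the finial is pressed on the crate, its pad or the balusters in it with more than 40 N (contact force between finial and crate above 40 N).
It fails at once if the fingers touch a stud with more than 2 N: the studs are to be shaken out, not handled or pushed about (contact force between the fingers and stud0 above 2 N or contact force between the fingers and stud1 above 2 N or contact force between the fingers and stud2 above 2 N or contact force between the fingers and stud3 above 2 N or contact force between the fingers and stud4 above 2 N or contact force between the fingers and stud5 above 2 N or contact force between the fingers and stud6 above 2 N or contact force between the fingers and stud7 above 2 N or contact force between the fingers and stud8 above 2 N).
It fails at once if the paint can, the baluster or the brush is moved by more than 30 mm (distance of any of can, baluster, brush from where it was at the start of the episode above 0.03 m).
It also fails if it takes over 72 s, if anything falls off the work surface, if the arm or the gripper's body presses on something with over 40 N, if the wrist force passes 120 N, or if a joint passes its speed limit or range.

## Working session

There is one attempt and no reset: what is moved stays moved. The work goes in short steps, Python scripts to look and compute and a tool call to move; the robot and the scene stay as the last step left them, time stands still between calls to the robot, and variables do not carry over. Pictures are saved under pics/ and viewed, at most 10 in all, crops included, and the job is handed in when it is done.

Besides the shell and the picture viewer there is one more tool, called after "Emit:" as name(argument=value, ...) on one line, values as JSON. jog_arm: Moves the arm, as the interface text tells. Shift numbers are shares of 0.06 m and turn numbers shares of 0.1 rad, none past 1 either way. Its arguments: {"type":"object","properties":{"commands":{"type":"array","items":{"type":"number"}},"newtons":{"type":"number"}},"required":["commands"]}

```bash
mkdir -p pics
cat > h.py <<'E'
import numpy as np, cv2
from scipy.spatial.transform import Rotation as R
from station import ctrl, eyes, job, nets
def pts(d):
    z=d["z_map"]; v,u=np.indices(z.shape); K=d["K"]
    x=(u-K[0,2])/K[0,0]*z; y=(v-K[1,2])/K[1,1]*z
    p=np.stack([x,-y,-z,np.ones_like(z)],-1)@d["cam_to_world"].T
    p=p[...,:3].copy(); p[z<=0]=np.nan
    return p
E
python3 - <<'E'
from h import *
o=ctrl.get_obs(); print(o, ctrl.tcp_to_grasp)
ims=[]
for c in ("scene","side"):
    d=eyes.get_image(c); P=pts(d); ims.append(d["image"])
    print(c,d["cam_to_world"].round(3).tolist(),d["K"].tolist())
    for n in ("tray","finial","crate","mat","shaker","shaker_handle","can","baluster","brush"):
        for s in nets.silhouettes(c,n)[:2]:
            q=P[s["mask"]]; q=q[~np.isnan(q[:,0])]
            if len(q): print(n,round(s["p"],2),[int(b) for b in s["bbox"]],"lo",np.percentile(q,1,0).round(3),"hi",np.percentile(q,99,0).round(3))
    cv2.imwrite(f"pics/{c}0.png",d["image"][...,::-1])
E
```

```text
{'t': 0.0, 'q': array([ 1.22501213e+00,  5.33477306e-02,  1.61431477e+00, -1.95994040e-05,
        1.47600145e+00, -1.19002115e-01]), 'dq': array([ 3.43262856e-05, -7.01142176e-04,  1.55749275e-03,  6.09809806e-04,
       -3.54087012e-04, -2.82098159e-03]), 'effort': array([ 9.83674181e-04, -3.93699217e+01, -3.70167661e+01, -2.14666863e-05,
        7.20098469e-03, -2.41951687e-05]), 'tool_pos': array([0.14031715, 0.60839566, 0.23005627]), 'tool_rot': array([-0.35541065, -3.12096136,  0.00317272]), 'contact_force': array([-0.29363974,  0.74621849,  0.37310237]), 'wrist_torque': array([-0.00810094,  0.04075192,  0.02544577]), 'grip_force': 0.0, 'opening': 0.0854524234363115} -0.0187
scene [[-0.356, -0.705, 0.614, 1.3], [0.934, -0.282, 0.218, 0.244], [0.019, 0.651, 0.759, 0.968], [0.0, 0.0, 0.0, 1.0]] [[443.02809835522265, 0.0, 280.91719039450953], [0.0, 443.02809835522265, 210.15415292097185], [0.0, 0.0, 1.0]]
tray 0.75 [215, 159, 357, 266] lo [ 0.384 -0.183  0.001] hi [0.644 0.166 0.033]
finial 0.59 [289, 198, 310, 224] lo [ 0.463 -0.008  0.004] hi [0.553 0.048 0.072]
crate 0.81 [126,
[... 1459 characters left out ...]
 103, 412, 186] lo [ 0.35  -0.581  0.002] hi [ 0.603 -0.268  0.111]
mat 0.76 [180, 336, 278, 418] lo [0.459 0.32  0.001] hi [0.594 0.492 0.01 ]
mat 0.6 [206, 343, 263, 404] lo [0.475 0.371 0.007] hi [0.561 0.441 0.103]
shaker 0.97 [206, 341, 262, 402] lo [0.475 0.372 0.008] hi [0.561 0.441 0.103]
shaker 0.73 [233, 363, 238, 379] lo [0.511 0.396 0.029] hi [0.517 0.424 0.064]
shaker_handle 0.93 [209, 342, 264, 397] lo [0.475 0.372 0.008] hi [0.561 0.441 0.103]
can 0.81 [138, 234, 179, 294] lo [0.733 0.216 0.007] hi [0.792 0.274 0.124]
brush 0.61 [235, 142, 291, 166] lo [ 0.651 -0.319  0.003] hi [ 0.84  -0.26   0.025]
brush 0.54 [137, 233, 179, 295] lo [0.733 0.214 0.003] hi [0.797 0.274 0.124]
```

Run:
```python
from h import *
A=[]
for c in ("scene","side"):
    d=eyes.get_image(c); A.append(pts(d)); 
    cv2.imwrite(f"pics/{c}1.png",cv2.resize(d["image"],None,fx=1.4,fy=1.4,interpolation=2)[...,::-1])
def box(P,x,y,z):
    m=(P[...,0]>x[0])&(P[...,0]<x[1])&(P[...,1]>y[0])&(P[...,1]<y[1])&(P[...,2]>z[0])&(P[...,2]<z[1])
    return P[m]
def rect(n,x,y,z):
    for P in A+[np.concatenate([a.reshape(-1,3) for a in A])]:
        q=box(P,x,y,z)
        if len(q)>5:
            (c,s,a)=cv2.minAreaRect((q[:,:2]*1000).astype(np.float32)); print(n,len(q),np.round(c,1),np.round(s,1),round(a,1),q[:,2].max().round(4))
rect("tray rim",(.36,.67),(-.22,.21),(.025,.034))
rect("crate rim",(.25,.7),(-.6,-.24),(.1,.114))
rect("handle",(.4,.65),(.3,.5),(.09,.11))
rect("handle2",(.4,.65),(.3,.5),(.07,.11))
rect("shakerall",(.4,.65),(.34,.47),(.045,.065))
rect("mat",(.4,.65),(.28,.52),(.002,.007))
q=np.concatenate([box(P,(.45,.6),(-.05,.09),(.04,.08)) for P in A])
from scipy.optimize import least_squares
for P in A:
    q=box(P,(.45,.6),(-.05,.09),(.035,.08))
    r=least_squares(lambda p:np.linalg.norm(q-p,axis=1)-.027,[.525,.025,.045],loss="soft_l1",f_scale=.002); print("ball",r.x.round(4),len(q))
```

```text
tray rim 986 [511.8  -8.8] [344.7 237.2] 83.3 0.034
tray rim 1386 [512.9 -11.1] [349.7 234.8] 83.2 0.034
tray rim 2372 [511.5 -10.8] [349.6 237.3] 83.1 0.034
crate rim 999 [ 520.7 -437.1] [336.6 336.1] 4.2 0.1136
crate rim 1005 [ 522.  -436.9] [330.5 342.3] 4.6 0.114
crate rim 2004 [ 520.1 -437. ] [335.4 342.3] 4.6 0.114
handle 104 [526.1 407.4] [17.8 35.3] 5.3 0.106
handle 202 [524.7 406.3] [14.3 36.9] 5.8 0.1066
handle 306 [526.2 406.6] [17.8 37. ] 5.3 0.1066
handle2 186 [526.2 407.4] [17.9 36.3] 5.8 0.106
handle2 300 [524.7 406.5] [14.4 37.3] 6.1 0.1066
handle2 486 [526.3 406.8] [17.9 37.5] 5.8 0.1066
shakerall 340 [520.2 406.9] [87.6 64.2] 7.1 0.0649
shakerall 903 [519.1 405.6] [85.  66.2] 6.9 0.0649
shakerall 1243 [520.4 405.8] [87.6 66.3] 7.0 0.0649
mat 2644 [525. 400.] [250.  239.6] 0.0 0.007
mat 5331 [525.  399.5] [238.9 249.9] 90.0 0.007
mat 7975 [525.  399.9] [239.8 250. ] 90.0 0.007
ball [0.5261 0.0229 0.0427] 283
ball [0.5274 0.0207 0.0436] 399
```

View pics/side1.png

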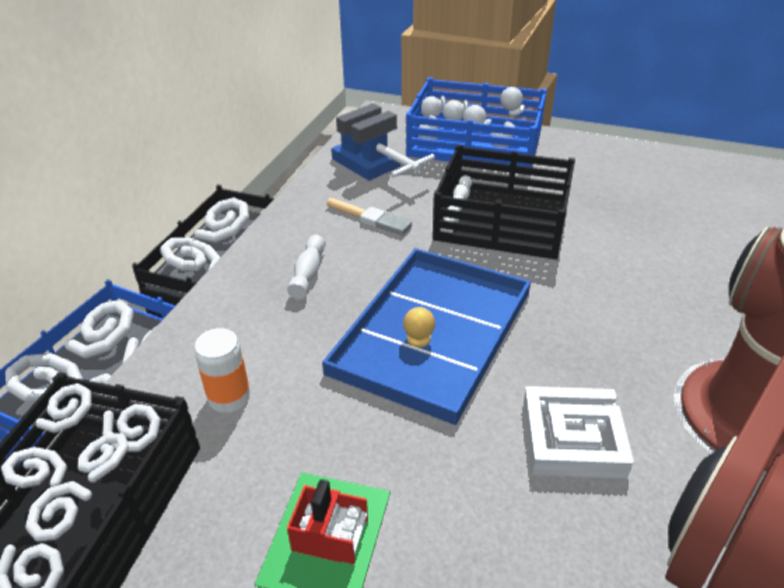

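View pics/scene1.png

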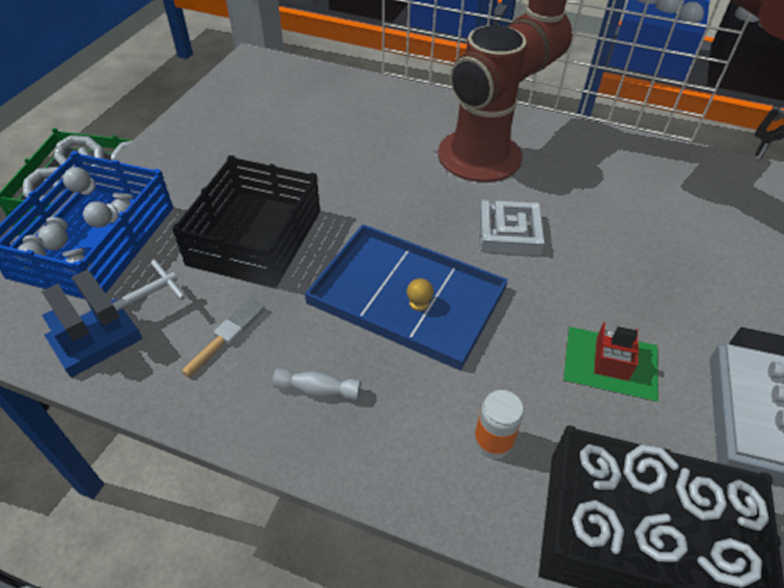

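Side view: shaker on the mat (330,525), finial on the tray (418,325), crate (505,200) with its balusters at the left wall. Scene view: the crate's free part is empty around (250,225), and the shaker mouth faces the robot. Next I refine the poses and work out the first move.

```bash
cat >> h.py <<'E'
def go(target_p, Rt=None, o=None):
    """shift (tool axes, shares) and turn (tool axes, shares) from the present pose to target"""
    o=o or ctrl.get_obs(); R0=R.from_rotvec(o["tool_rot"])
    s=R0.inv().apply(np.array(target_p)-o["tool_pos"])/.06
    t=(R0.inv()*Rt).as_rotvec()/.1 if Rt is not None else np.zeros(3)
    return s.round(3),t.round(3)
def down(yaw): # tool down, tool y axis along world direction yaw
    y=np.array([np.cos(yaw),np.sin(yaw),0]); z=np.array([0,0,-1.]); return R.from_matrix(np.stack([np.cross(y,z),y,z],1))
E
python3 - <<'E'
from h import *
T=[];C=[];M=[];
for c in ("scene","side"):
    d=eyes.get_image(c);P=pts(d);h=cv2.cvtColor(d["image"],cv2.COLOR_RGB2HSV).astype(int)
    x,y,z=P[...,0],P[...,1],P[...,2]
    m=(abs(h[...,0]-108)<12)&(h[...,1]>120)&(x>.36)&(x<.67)&(abs(y)<.22)&(z>.022)&(z<.034); T.append(P[m])
    m=(h[...,2]<70)&(x>.3)&(x<.66)&(y<-.24)&(y>-.56)&(z>.095)&(z<.116); C.append(P[m])
    m=(abs(h[...,0]-70)<15)&(h[...,1]>120)&(z<.012)&(y>.25); M.append(P[m])
for n,L in (("tray",T),("crate",C),("mat",M)):
  for q in L+[np.concatenate(L)]:
    (c,s,a)=cv2.minAreaRect((q[:,:2]*1000).astype(np.float32)); print(n,len(q),np.round(c,1),np.round(s,1),round(a,1))
o=ctrl.get_obs(); print(R.from_rotvec(o["tool_rot"]).as_matrix().round(3), o["tool_pos"], o["t"])
print(go([.5265,.022,.15],down(-np.pi/2)),go([.5265,.022,.15],down(np.pi/2)))
E
```

```text
tray 1156 [512.1  -8.3] [343.3 238.2] 83.1
tray 1525 [511.9 -10.1] [347.2 232.7] 83.2
tray 2681 [511.8 -10.1] [347.4 238.2] 83.2
crate 1027 [ 476.9 -379. ] [257.6 213.7] 4.2
crate 919 [ 476.8 -378.4] [248.3 219.4] 3.6
crate 1946 [ 477.3 -378.2] [255.5 219.2] 3.3
mat 1640 [524.4 409.9] [133.9 170.6] 6.1
mat 2775 [524.4 406.9] [127.9 168.3] 5.8
mat 4415 [524.1 408.8] [134.  172.2] 5.8
[[-0.974  0.225 -0.   ]
 [ 0.225  0.974 -0.   ]
 [ 0.    -0.    -1.   ]] [0.14052915 0.60896478 0.23129617] 1.2
(array([-8.468, -8.085,  1.355]), array([-0.   ,  0.   , 29.147])) (array([-8.468, -8.085,  1.355]), array([-0.   , -0.   , -2.268]))
```

Emit:
jog_arm(commands=[-0.3,-0.29,0,0,0,0,85,-0.6,-0.57,0.1,0,0,0,85,-0.7,-0.67,0.1,0,0,0,85,-0.7,-0.67,0.1,0,0,0,85,-0.7,-0.67,0.1,0,0,0,85,-0.7,-0.67,0.1,0,0,0,85,-0.7,-0.67,0.1,0,0,0,85,-0.7,-0.67,0.1,0,0,0,85,-0.7,-0.67,0.1,0,0,0,85,-0.7,-0.67,0.1,0,0,0,85,-0.7,-0.67,0.1,0,0,0,85,-0.7,-0.67,0.1,0,0,0,85,-0.4,-0.38,0.1,0,0,0,85,-0.17,-0.16,0.1,0,0,0,85,0,0,0,0,0,0,85,0,0,0,0,0,0,85], newtons=30)

```text
t: 3.2
tool_pos: [0.5259, 0.0223, 0.1534]
tool_rot: [-0.353, -3.121, -0.001]
contact_force: [0.2, 0.0, 0.1]
opening: 0.085
grip_force: 0.0
```

Run:
```python
from h import *
from scipy.optimize import least_squares
for c in ("wrist","scene","side"):
    d=eyes.get_image(c);P=pts(d)
    q=P[(P[...,0]>.45)&(P[...,0]<.6)&(P[...,1]>-.05)&(P[...,1]<.09)&(P[...,2]>.035)&(P[...,2]<.08)]
    if len(q)>20:
        r=least_squares(lambda p:np.linalg.norm(q-p,axis=1)-.027,[.525,.025,.045],loss="soft_l1",f_scale=.002); print(c,r.x.round(4),len(q))
    if c=="wrist": cv2.imwrite("pics/w1.png",d["image"][...,::-1])
o=ctrl.get_obs();print(o["t"],o["tool_pos"],go([.5265,.022,.023],None,o))
```

```text
wrist [0.5273 0.0223 0.0412] 4291
scene [0.5263 0.0228 0.0426] 286
side [0.5276 0.0204 0.0436] 397
3.35 [0.52616287 0.02218665 0.15367873] (array([-5.000e-03, -2.000e-03,  2.178e+00]), array([0., 0., 0.]))
```

Emit:
jog_arm(commands=[-0.01,0,0.3,0,0,0,85,0,0,0.5,0,0,0,85,0,0,0.5,0,0,0,85,0,0,0.4,0,0,0,85,0,0,0.3,0,0,0,85,0,0,0.2,0,0,0,85,0,0,0,0,0,0,70,0,0,0,0,0,0,60,0,0,0,0,0,0,50,0,0,0,0,0,0,45,0,0,0,0,0,0,45,0,0,0,0,0,0,45,0,0,0,0,0,0,45], newtons=35)

```text
t: 4.97
tool_pos: [0.5283, 0.021, 0.0228]
tool_rot: [0.355, 3.119, 0.0]
contact_force: [-0.4, 0.1, 5.9]
opening: 0.0523
grip_force: 37.2
```

Emit:
jog_arm(commands=[0,0,-0.15,0,0,0,45,0,0,-0.4,0,0,0,45,0,0,-0.6,0,0,0,45,0,0,-0.6,0,0,0,45,0,0,-0.6,0,0,0,45,0,0,-0.4,0,0,0,45,0,-0.2,-0.25,0,0,0,45,-0.04,-0.4,0,0,0,0,45,-0.04,-0.6,0,0,0,0,45,-0.04,-0.6,0,0,0,0,45,-0.04,-0.6,0,0,0,0,45,-0.04,-0.6,0,0,0,0,45,-0.04,-0.6,0,0,0,0,45,-0.04,-0.6,0,0,0,0,45,-0.04,-0.6,0,0,0,0,45,-0.04,-0.6,0,0,0,0,45,0,-0.6,0,0,0,0,45,0,-0.5,0,0,0,0,45,0,-0.4,0,0,0,0,45,0,-0.3,0,0,0,0,45])

```text
t: 7.48
tool_pos: [0.4501, -0.4058, 0.2006]
tool_rot: [-0.356, -3.12, -0.001]
contact_force: [-0.0, -0.3, -1.6]
opening: 0.0518
grip_force: 37.2
```

Emit:
jog_arm(commands=[0,-0.19,0,0,0,0,45,0,0,0,0,0,0,45,0,0,0,0,0,0,45])

```text
t: 7.85
tool_pos: [0.4486, -0.4153, 0.2013]
tool_rot: [-0.354, -3.122, -0.001]
contact_force: [-0.5, -0.9, -1.5]
opening: 0.0525
grip_force: 37.2
```

Run:
```python
from h import *
from scipy.optimize import least_squares
o=ctrl.get_obs();g=o["tool_pos"]+[0,0,.019]
for c in ("wrist","side","scene"):
    d=eyes.get_image(c);P=pts(d);h=cv2.cvtColor(d["image"],cv2.COLOR_RGB2HSV).astype(int)
    q=P[(abs(h[...,0]-20)<10)&(h[...,1]>100)&(np.linalg.norm(P-g,axis=-1)<.06)]
    if len(q)>20:
        r=least_squares(lambda p:np.linalg.norm(q-p,axis=1)-.027,g,loss="soft_l1",f_scale=.002); print(c,r.x.round(4),len(q))
    cv2.imwrite(f"pics/{c}2.png",d["image"][...,::-1])
print(o["t"],o["tool_pos"],o["opening"],o["contact_force"],go([.457,-.38,.2],None,o))
```

```text
wrist [ 0.4478 -0.4149  0.2196] 16413
side [ 0.4479 -0.4149  0.2195] 215
scene [ 0.4474 -0.4132  0.2189] 260
7.85 [ 0.44862588 -0.41526631  0.20126838] 0.052512519384922046 [-0.49030583 -0.93299879 -1.54702847] (array([-0.004,  0.604,  0.021]), array([0., 0., 0.]))
```

View pics/side2.png

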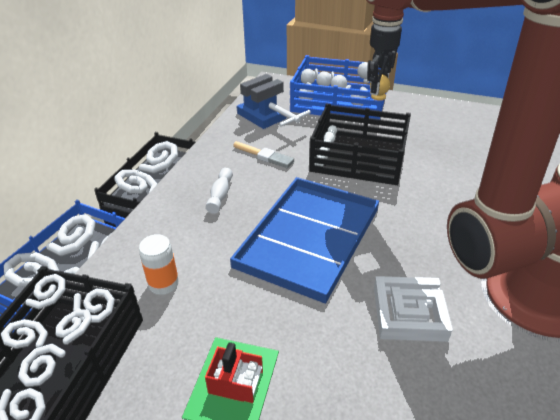

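The finial hangs in the gripper at (380,85), just behind the crate. I shift back to its centre and go down.

Emit:
jog_arm(commands=[0,0.2,0,0,0,0,45,0,0.3,0,0,0,0,45,0,0.1,0.1,0,0,0,45,0,0,0.3,0,0,0,45,0,0,0.5,0,0,0,45,0,0,0.5,0,0,0,45,0,0,0.5,0,0,0,45,0,0,0.4,0,0,0,45,0,0,0.3,0,0,0,45,0,0,0.1,0,0,0,45,0,0,0,0,0,0,45,0,0,0,0,0,0,45])

```text
t: 9.5
tool_pos: [0.4572, -0.3816, 0.0406]
tool_rot: [0.355, 3.12, -0.002]
contact_force: [0.2, -0.9, -1.6]
opening: 0.0517
grip_force: 37.2
```

Emit:
jog_arm(commands=[0,0,0.07,0,0,0,45,0,0,0.05,0,0,0,45,0,0,0.04,0,0,0,45,0,0,0.02,0,0,0,45,0,0,0,0,0,0,45])

```text
t: 10.12
tool_pos: [0.4564, -0.3807, 0.0284]
tool_rot: [-0.355, -3.121, -0.0]
contact_force: [-0.2, -0.2, -1.7]
opening: 0.0519
grip_force: 37.2
```

Emit:
jog_arm(commands=[0,0,0.02,0,0,0,45,0,0,0.02,0,0,0,45,0,0,0,0,0,0,45])

```text
t: 10.5
tool_pos: [0.4566, -0.381, 0.0269]
tool_rot: [0.355, 3.121, -0.0]
contact_force: [-1.6, 2.0, 4.1]
opening: 0.0518
grip_force: 37.6
```

Emit:
jog_arm(commands=[0,0,0,0,0,0,53,0,0,0,0,0,0,55,0,0,0,0,0,0,60,0,0,0,0,0,0,68,0,0,0,0,0,0,76,0,0,0,0,0,0,80,0,0,0,0,0,0,80,0,0,-0.2,0,0,0,80,0,0,-0.4,0,0,0,80,0,0,-0.6,0,0,0,80,0,0,-0.6,0,0,0,80,0,0,-0.6,0,0,0,80,0,0,-0.4,0,0,0,80,0,0,-0.2,0,0,0,80,0,0,0,0,0,0,80])

```text
t: 12.38
tool_pos: [0.4568, -0.3811, 0.2073]
tool_rot: [0.355, 3.12, -0.002]
contact_force: [-0.1, 0.6, 0.0]
opening: 0.0802
grip_force: 0.0
```

Run:
```python
from h import *
from scipy.optimize import least_squares
g=np.array([.4565,-.381,.046]);o=ctrl.get_obs()
for c in ("wrist","scene","side"):
    d=eyes.get_image(c);P=pts(d);h=cv2.cvtColor(d["image"],cv2.COLOR_RGB2HSV).astype(int)
    q=P[(abs(h[...,0]-20)<10)&(h[...,1]>100)&(np.linalg.norm(P-g,axis=-1)<.1)]
    if len(q)>20:
        r=least_squares(lambda p:np.linalg.norm(q-p,axis=1)-.027,g,loss="soft_l1",f_scale=.002); print(c,r.x.round(4),len(q))
    if c=="wrist": continue
    x,y,z=P[...,0],P[...,1],P[...,2]
    m=(x>.4)&(x<.65)&(y>.3)&(y<.5)&(z>.085)&(z<.102)&(h[...,2]<90)
    (cc,s,a)=cv2.minAreaRect((P[m][:,:2]*1000).astype(np.float32)); print("handle",cc,s,a,P[m].mean(0))
    m=(x>.4)&(x<.65)&(y>.3)&(y<.5)&(z>.03)&(z<.056)&((h[...,0]<8)|(h[...,0]>172))&(h[...,1]>120)
    (cc,s,a)=cv2.minAreaRect((P[m][:,:2]*1000).astype(np.float32)); print("red",cc,s,a)
print(o["t"],o["tool_pos"])
ya=np.radians(6)
s,t=go([.526,.407,.2],down(ya),o); print(s,t)
```

```text
wrist [ 0.4558 -0.3806  0.0449] 1973
scene [ 0.4545 -0.3795  0.0448] 321
handle (527.3587646484375, 407.5792541503906) (18.29296112060547, 34.81765365600586) 10.511435508728027 [0.52932339 0.40740085 0.09605672]
red (524.6912841796875, 406.9542236328125) (78.91122436523438, 63.04741287231445) 5.8470072746276855
side [ 0.4555 -0.3822  0.0471] 184
handle (524.5291137695312, 407.9051818847656) (14.264997482299805, 32.967525482177734) 5.965411186218262 [0.52134048 0.4124878  0.09583705]
red (518.3377685546875, 406.0494689941406) (82.29281616210938, 64.09861755371094) 6.124441623687744
12.375 [ 0.45676836 -0.38112695  0.20727877]
[ 1.829 13.059  0.103] [ 0.     0.022 12.393]
```

Emit:
jog_arm(commands=[0.04,0.3,0,0,0,0,80,0.07,0.5,0,0,0,0,80,0.1,0.7,0,0,0,0,80,0.1,0.7,0,0,0,0,80,0.1,0.7,0,0,0,0,80,0.1,0.7,0,0,0,0,80,0.1,0.7,0,0,0,0,80,0.1,0.7,0,0,0,0,80,0.1,0.7,0,0,0,0,80,0.1,0.7,0,0,0,0,80,0.1,0.7,0,0,0,0,80,0.1,0.7,0,0,0,0,80,0.1,0.7,0,0,0,0,80,0.1,0.7,0,0,0,0,80,0.1,0.7,0,0,0,0,80,0.1,0.7,0,0,0,0,80,0.1,0.7,0,0,0,0,80,0.1,0.7,0,0,0,0,80,0.1,0.7,0,0,0,0,80,0.03,0.36,0,0,0,0,80])

```text
t: 15.02
tool_pos: [0.5233, 0.4099, 0.205]
tool_rot: [-0.352, -3.12, 0.001]
contact_force: [0.4, -0.4, 0.3]
opening: 0.0801
grip_force: 0.0
```

Emit:
jog_arm(commands=[0,0,0,0,0,0.4,80,0,0,0,0,0,0.8,80,0,0,0,0,0,1,80,0,0,0,0,0,1,80,0,0,0,0,0,1,80,0,0,0,0,0,1,80,0,0,0,0,0,1,80,0,0,0,0,0,1,80,0,0,0,0,0,1,80,0,0,0,0,0,1,80,0,0,0,0,0,1,80,0,0,0,0,0,1,80,0,0,0,0,0,0.7,80,0,0,0,0,0,0.5,80,0,0,0,0,0,0,80,0,0,0,0,0,0,80])

```text
t: 17.02
tool_pos: [0.5243, 0.4077, 0.2056]
tool_rot: [-2.101, -2.335, 0.001]
contact_force: [0.2, 0.9, -0.5]
opening: 0.0802
grip_force: 0.0
```

Run:
```python
from h import *
o=ctrl.get_obs()
d=eyes.get_image("wrist");P=pts(d);h=cv2.cvtColor(d["image"],cv2.COLOR_RGB2HSV).astype(int)
x,y,z=P[...,0],P[...,1],P[...,2]
near=(x>.4)&(x<.65)&(y>.3)&(y<.5)
for n,m in (("top",near&(z>.095)&(z<.108)&(h[...,2]<90)),("red",near&(z>.03)&(z<.06)&((h[...,0]<8)|(h[...,0]>172))&(h[...,1]>120))):
    (cc,s,a)=cv2.minAreaRect((P[m][:,:2]*1000).astype(np.float32)); print(n,m.sum(),cc,s,a,P[m].mean(0),P[m].max(0))
cv2.imwrite("pics/w3.png",d["image"][...,::-1])
print(o["t"],o["tool_pos"],R.from_rotvec(o["tool_rot"]).as_matrix().round(3))
print(go([.526,.407,.0635],down(np.radians(6)),o))
```

```text
top 869 (525.2195434570312, 407.9209899902344) (12.71455192565918, 35.28312301635742) 5.844150066375732 [0.52487045 0.40869595 0.10004123] [0.53275287 0.42575057 0.1025264 ]
red 1997 (519.1052856445312, 407.0336608886719) (82.54637145996094, 63.00202560424805) 6.090113639831543 [0.52765533 0.40904434 0.05041304] [0.56340201 0.44251183 0.05999718]
17.025 [0.52434975 0.4077245  0.20562675] [[-0.105  0.994 -0.001]
 [ 0.994  0.105 -0.   ]
 [-0.    -0.001 -1.   ]]
(array([-0.014,  0.028,  2.369]), array([-0.009,  0.003,  0.004]))
```

View pics/w3.png

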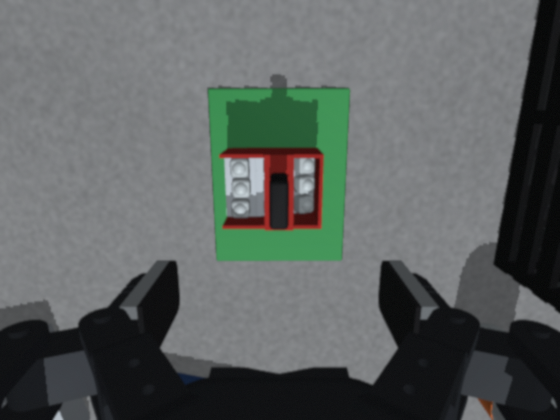

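Wrist view: the handle (279,200) lies on the gripper's centre line, the mouth with the front studs is at left (240,188), the rear row at (305,185). I descend and grip.

Emit:
jog_arm(commands=[0,0.02,0.3,0,0,0,80,0,0,0.6,0,0,0,70,0,0,0.6,0,0,0,60,0,0,0.4,0,0,0,50,0,0,0.3,0,0,0,40,0,0,0.13,0,0,0,40,0,0,0,0,0,0,30,0,0,0,0,0,0,20,0,0,0,0,0,0,10,0,0,0,0,0,0,5,0,0,0,0,0,0,5,0,0,0,0,0,0,5,0,0,0,0,0,0,5], newtons=90)

```text
t: 18.7
tool_pos: [0.527, 0.4082, 0.0678]
tool_rot: [2.103, 2.334, 0.003]
contact_force: [-0.4, -0.3, 6.0]
opening: 0.0129
grip_force: 89.1
```

Emit:
jog_arm(commands=[0,0,-0.1,0,0,0,5,0,0,-0.2,0,0,0,5,0,0,-0.35,0,0,0,5,0,0,-0.4,0,0,0,5,0,0,-0.3,0,0,0,5,0,0,-0.2,0,0,0,5,0,0,0,0,0,0,5])

```text
t: 19.58
tool_pos: [0.5269, 0.408, 0.1608]
tool_rot: [2.103, 2.333, 0.004]
contact_force: [-0.0, -0.5, -3.9]
opening: 0.0128
grip_force: 87.8
```

Emit:
jog_arm(commands=[-0.15,-0.02,0,0,0,0,5,-0.3,-0.02,0,0,0,0,5,-0.45,-0.02,0,0,0,0,5,-0.6,-0.02,0,0,0,0,5,-0.6,-0.02,0,0,0,0,5,-0.6,-0.02,0,0,0,0,5,-0.6,-0.02,0,0,0,0,5,-0.6,-0.02,0,0,0,0,5,-0.6,-0.02,0,0,0,0,5,-0.6,-0.02,0,0,0,0,5,-0.6,-0.02,0,0,0,0,5,-0.6,-0.02,0,0,0,0,5,-0.6,-0.02,0,0,0,0,5,-0.6,-0.02,0,0,0,0,5,-0.6,-0.02,0,0,0,0,5,-0.45,-0.02,0,0,0,0,5,-0.25,-0.02,0,0,0,0,5,-0.1,-0.02,0,0,0,0,5])

```text
t: 21.82
tool_pos: [0.5596, -0.1264, 0.1588]
tool_rot: [-2.104, -2.332, 0.0]
contact_force: [-0.3, 0.2, -5.3]
opening: 0.0125
grip_force: 87.9
```

Emit:
jog_arm(commands=[0,0,0,0,0,0.2,5,0,0,0,0,0,0.4,5,0,0,0,0,0,0.5,5,0,0,0,0,0,0.5,5,0,0,0,0,0,0.4,5,0,0,0,0,0,0.2,5,0,0,0,0,0,0,5])

```text
t: 22.7
tool_pos: [0.5602, -0.1251, 0.1593]
tool_rot: [-2.345, -2.09, -0.0]
contact_force: [0.0, 0.5, -3.8]
opening: 0.013
grip_force: 87.9
```

```bash
cat >> h.py <<'E'
TC=np.array([.512,-.0095,0]);TY=np.radians(-6.8);RT=R.from_euler("z",TY)
def tray(p): return RT.inv().apply(np.asarray(p)-TC)
def pour(tx,ty,z,tilt): # mouth wanted at tray (tx,ty), world z; tilt in degrees -> TCP target
    Rs=RT*R.from_euler("y",-tilt,degrees=True); m=Rs.apply([-.048,0,-.038])
    return TC+RT.apply([tx,ty,0])+[0,0,z]-m, RT*R.from_euler("y",-tilt,degrees=True)*R.from_matrix([[0,1,0],[1,0,0],[0,0,-1]])
E
python3 - <<'E'
from h import *
o=ctrl.get_obs();print(o["t"],o["tool_pos"],o["opening"],R.from_rotvec(o["tool_rot"]).as_matrix().round(3))
for ty in (-.11,0,.11):
  for t in (0,20,34,48): print(ty,t,pour(.03,ty,.055,t)[0].round(4))
print(go(*pour(.03,-.11,.075,0),o))
a=eyes.get_image("side")["image"];b=eyes.get_image("scene")["image"]
im=np.hstack([a[130:330,170:450],b[100:300,150:430]])
cv2.imwrite("pics/p4.png",cv2.resize(im,(800,286),interpolation=2)[...,::-1])
E
```

```text
22.7 [ 0.56019996 -0.12506736  0.15927106] 0.01295085423757163 [[ 0.115  0.993 -0.   ]
 [ 0.993 -0.115  0.   ]
 [ 0.    -0.    -1.   ]]
-0.11 0 [ 0.5764 -0.128   0.093 ]
-0.11 20 [ 0.5606 -0.1261  0.1071]
-0.11 34 [ 0.5472 -0.1245  0.1133]
-0.11 48 [ 0.5326 -0.1227  0.1161]
0 0 [ 0.5895 -0.0187  0.093 ]
0 20 [ 0.5737 -0.0169  0.1071]
0 34 [ 0.5602 -0.0152  0.1133]
0 48 [ 0.5456 -0.0135  0.1161]
0.11 0 [0.6025 0.0905 0.093 ]
0.11 20 [0.5867 0.0924 0.1071]
0.11 34 [0.5732 0.094  0.1133]
0.11 48 [0.5587 0.0957 0.1161]
(array([-0.017,  0.274,  0.771]), array([-0.001, -0.002,  0.035]))
```

View pics/p4.png

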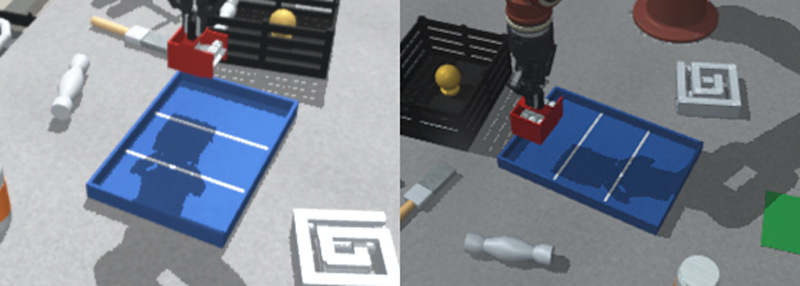

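The finial stands in the crate, the shaker is over the tray's -y third with its studs inside. Now the first pour.

Emit:
jog_arm(commands=[0,0,0.2,0,0,0,5,0,0,0.35,0,0,0,5,0,0,0.2,0,0,0,5,0,0,0,-0.3,0,0,5,0,0,0,-0.5,0,0,5,0,0,0,-0.6,0,0,5,0,0,0,-0.6,0,0,5,0,0,0,-0.5,0,0,5,0,0,0,-0.5,0,0,5,0,0,0,-0.4,0,0,5,0,0,0,-0.3,0,0,5,0,0,0,-0.3,0,0,5,0,0,0,0,0,0,5,0,0,0,0,0,0,5,0,0,0,0,0,0,5])

```text
t: 24.68
tool_pos: [0.5605, -0.1258, 0.1146]
tool_rot: [2.105, 1.874, 0.38]
contact_force: [-0.0, -1.2, -3.8]
opening: 0.0129
grip_force: 88.2
```

```bash
cat >> h.py <<'E'
def look(fn=None):
    o=ctrl.get_obs();Rm=R.from_rotvec(o["tool_rot"]); print("t",round(o["t"],2),o["tool_pos"].round(4),"tilt",np.degrees(np.arcsin(Rm.as_matrix()[0:2,2]@[np.cos(TY),np.sin(TY)])).round(1),"open",round(o["opening"],4),"F",o["contact_force"].round(1))
    ims=[]
    for c in ("scene","side"):
        d=eyes.get_image(c);P=pts(d);ims.append(d["image"]);T=RT.inv().apply(P.reshape(-1,3)-TC).reshape(P.shape)
        m=(abs(T[...,0])<.107)&(abs(T[...,1])<.162)&(T[...,2]>.012)&(T[...,2]<.028)
        h=cv2.cvtColor(d["image"],cv2.COLOR_RGB2HSV); m&=h[...,1]<90
        n,l,s,cc=cv2.connectedComponentsWithStats(m.astype(np.uint8),connectivity=8)
        print(c,[(s[i,4],*(T[l==i].mean(0)[:2]*1000).round().astype(int)) for i in range(1,n) if s[i,4]>8])
    if fn: cv2.imwrite(fn,cv2.resize(np.hstack([ims[1][130:330,170:450],ims[0][100:300,150:430]]),(800,286),interpolation=2)[...,::-1])
E
python3 -c "
from h import *
look('pics/p5.png')"
```

```text
t 24.68 [ 0.5605 -0.1258  0.1146] tilt 22.9 open 0.0129 F [-0.  -1.2 -3.8]
scene [(np.int32(22), np.int64(3), np.int64(-90)), (np.int32(15), np.int64(27), np.int64(-87))]
side [(np.int32(39), np.int64(3), np.int64(-125)), (np.int32(39), np.int64(24), np.int64(-92)), (np.int32(41), np.int64(1), np.int64(-92))]
```

View pics/p5.png

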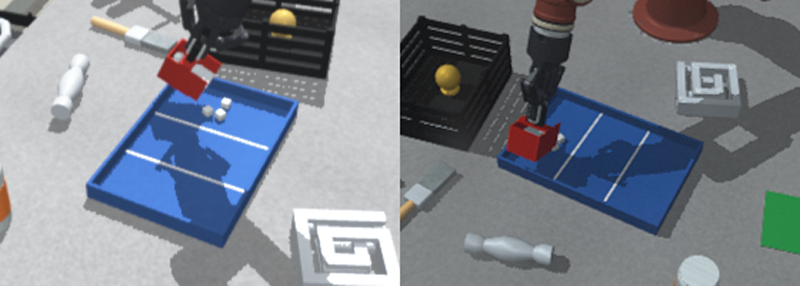

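All three front studs lie in the -y third (225,108 in the left view). I move to the middle third and tilt further.

Emit:
jog_arm(commands=[0,0,-0.15,0.4,0,0,5,0.1,0,-0.15,0.4,0,0,5,0.25,0,0,0,0,0,5,0.35,0,0,0,0,0,5,0.4,0,0,0,0,0,5,0.35,0,0,0,0,0,5,0.25,0,0,0,0,0,5,0.13,0,0.1,0,0,0,5,0,0,0.15,0,0,0,5,0,0,0,-0.3,0,0,5,0,0,0,-0.5,0,0,5,0,0,0,-0.6,0,0,5,0,0,0,-0.6,0,0,5,0,0,0,-0.5,0,0,5,0,0,0,-0.4,0,0,5,0,0,0,-0.3,0,0,5,0,0,0,0,0,0,5,0,0,0,0,0,0,5,0,0,0,0,0,0,5])

```text
t: 27.15
tool_pos: [0.5714, -0.0165, 0.1173]
tool_rot: [1.945, 1.732, 0.574]
contact_force: [-0.6, 0.4, -3.3]
opening: 0.0132
grip_force: 88.4
```

```bash
python3 -c "
from h import *
look('pics/p6.png')"
```

```text
t 27.15 [ 0.5714 -0.0165  0.1173] tilt 36.7 open 0.0132 F [-0.6  0.4 -3.3]
scene [(np.int32(29), np.int64(6), np.int64(-125)), (np.int32(63), np.int64(16), np.int64(-91))]
side [(np.int32(38), np.int64(3), np.int64(-125)), (np.int32(38), np.int64(25), np.int64(-92)), (np.int32(44), np.int64(1), np.int64(-92))]
```

Emit:
jog_arm(commands=[0,0,0,-0.2,0,0,5,0,0.1,0,0,0,0,5,0,-0.1,0,0,0,0,5,0,0.1,0,-0.1,0,0,5,0,-0.1,0,0,0,0,5,0,0,0,0,0,0,5,0,0,0,0,0,0,5])

```text
t: 28.12
tool_pos: [0.5709, -0.0164, 0.1166]
tool_rot: [1.925, 1.714, 0.596]
contact_force: [0.4, -0.5, -2.8]
opening: 0.0125
grip_force: 88.4
```

```bash
python3 -c "
from h import *
look('pics/p6.png')"
```

```text
t 28.12 [ 0.5709 -0.0164  0.1166] tilt 38.4 open 0.0125 F [ 0.4 -0.5 -2.8]
scene [(np.int32(31), np.int64(6), np.int64(-125)), (np.int32(62), np.int64(16), np.int64(-91)), (np.int32(52), np.int64(-20), np.int64(6))]
side [(np.int32(39), np.int64(3), np.int64(-124)), (np.int32(40), np.int64(25), np.int64(-92)), (np.int32(44), np.int64(1), np.int64(-92)), (np.int32(122), np.int64(-20), np.int64(0))]
```

View pics/p6.png

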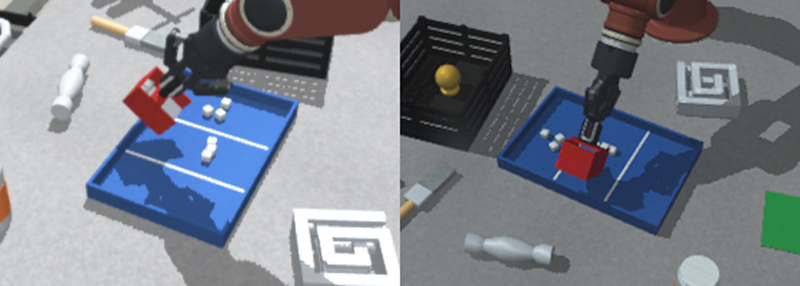

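Middle row of three lies in the middle third (210,150). On to the +y third.

Emit:
jog_arm(commands=[0,0,-0.15,0.4,0,0,5,0.1,0,-0.15,0.4,0,0,5,0.25,0,0,0,0,0,5,0.35,0,0,0,0,0,5,0.4,0,0,0,0,0,5,0.35,0,0,0,0,0,5,0.25,0,0,0,0,0,5,0.13,0,0.1,0,0,0,5,0,0,0.15,0,0,0,5,0,0,0,-0.3,0,0,5,0,0,0,-0.5,0,0,5,0,0,0,-0.6,0,0,5,0,0,0,-0.6,0,0,5,0,0,0,-0.6,0,0,5,0,0,0,-0.4,0,0,5,0,0.1,0,-0.3,0,0,5,0,-0.1,0,0,0,0,5,0,0.1,0,0,0,0,5,0,-0.1,0,0,0,0,5,0,0,0,0,0,0,5])

```text
t: 30.72
tool_pos: [0.5809, 0.0928, 0.1179]
tool_rot: [1.75, 1.558, 0.771]
contact_force: [-0.8, -0.3, -3.9]
opening: 0.0129
grip_force: 88.7
```

```bash
python3 -c "
from h import *
look('pics/p7.png')"
```

```text
t 30.73 [0.5809 0.0928 0.1179] tilt 52.7 open 0.0129 F [-0.8 -0.3 -3.9]
scene [(np.int32(32), np.int64(6), np.int64(-125)), (np.int32(63), np.int64(16), np.int64(-92)), (np.int32(87), np.int64(-17), np.int64(-1)), (np.int32(33), np.int64(2), np.int64(151))]
side [(np.int32(119), np.int64(-20), np.int64(1)), (np.int32(53), np.int64(-5), np.int64(86)), (np.int32(53), np.int64(12), np.int64(111)), (np.int32(35), np.int64(-2), np.int64(149))]
```

View pics/p7.png

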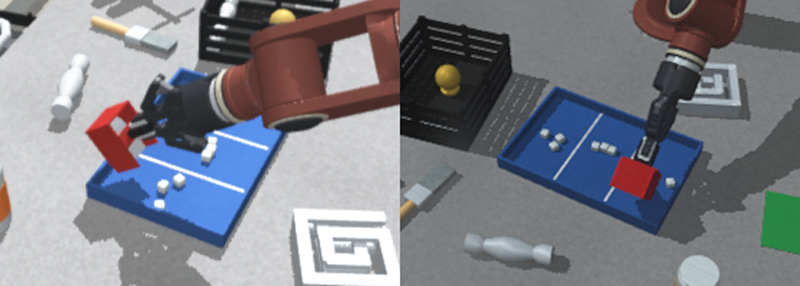

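All nine out, three per third (the last three at (160,190) left view, y 86–149 mm). Lift and turn the shaker level.

Emit:
jog_arm(commands=[0,0.12,-0.1,0,0,0,5,0,0.27,-0.2,0,0,0,5,0,0.27,-0.2,0,0,0,5,0,0.1,-0.05,0,0,0,5,0,0,0,0.5,0,0,5,0,0,0,0.9,0,0,5,0,0,0,1,0,0,5,0,0,0,1,0,0,5,0,0,0,1,0,0,5,0,0,0,1,0,0,5,0,0,0,1,0,0,5,0,0,0,1,0,0,5,0,0,0,0.9,0,0,5,0,0,0,0.6,0,0,5,0,0,0,0.3,0,0,5,0,0,0,0,0,0,5,0,0,0,0,0,0,5])

```text
t: 32.95
tool_pos: [0.5824, 0.0928, 0.1744]
tool_rot: [2.346, 2.089, -0.0]
contact_force: [-0.7, -0.3, -3.3]
opening: 0.0128
grip_force: 88.4
```

```bash
python3 -c "
from h import *
look()
o=ctrl.get_obs()
print(go([.527,.408,o['tool_pos'][2]],R.from_rotvec([2.103,2.334,.003]),o))
print(go([.527,.408,o['tool_pos'][2]],None,dict(o,tool_rot=np.array([2.103,2.334,.003]))))"
```

```text
t 32.95 [0.5824 0.0928 0.1744] tilt 0.0 open 0.0128 F [-0.7 -0.3 -3.3]
scene [(np.int32(30), np.int64(6), np.int64(-125)), (np.int32(60), np.int64(16), np.int64(-91)), (np.int32(93), np.int64(-17), np.int64(-1)), (np.int32(33), np.int64(2), np.int64(151))]
side [(np.int32(38), np.int64(4), np.int64(-125)), (np.int32(41), np.int64(24), np.int64(-92)), (np.int32(43), np.int64(1), np.int64(-92)), (np.int32(119), np.int64(-20), np.int64(0)), (np.int32(55), np.int64(-5), np.int64(87)), (np.int32(53), np.int64(12), np.int64(111)), (np.int32(36), np.int64(-1), np.int64(148))]
(array([ 5.110e+00, -1.524e+00, -1.000e-03]), array([-0.008,  0.016, -2.199]))
(array([ 5.319, -0.373,  0.007]), array([0., 0., 0.]))
```

Emit:
jog_arm(commands=[0.2,-0.06,0,0,0,0,5,0.4,-0.12,0,0,0,0,5,0.6,-0.18,0,0,0,0,5,0.7,-0.21,0,0,0,0,5,0.7,-0.21,0,0,0,0,5,0.7,-0.21,0,0,0,0,5,0.7,-0.21,0,0,0,0,5,0.6,-0.18,0,0,0,0,5,0.35,-0.1,0,0,0,0,5,0.16,-0.04,0,0,0,0,5,0,0,0,0,0,-0.4,5,0,0,0,0,0,-0.6,5,0,0,0,0,0,-0.6,5,0,0,0,0,0,-0.4,5,0,0,0.3,0,0,-0.2,5,0,0,0.5,0,0,0,5,0,0,0.4,0,0,0,5,0,0,0.2,0,0,0,5,0,0,0,0,0,0,5,0,0,0,0,0,0,5])

```text
t: 35.55
tool_pos: [0.5284, 0.4082, 0.092]
tool_rot: [2.103, 2.333, 0.003]
contact_force: [-0.5, -0.3, -2.3]
opening: 0.0131
grip_force: 88.4
```

Run:
```python
from h import *
o=ctrl.get_obs();print(o["t"],go([.527,.408,.0678],R.from_rotvec([2.103,2.334,.003]),o))
for c in ("scene","side"):
    d=eyes.get_image(c);P=pts(d);h=cv2.cvtColor(d["image"],cv2.COLOR_RGB2HSV).astype(int)
    x,y,z=P[...,0],P[...,1],P[...,2]
    m=(x>.4)&(x<.65)&(y>.3)&(y<.5)&(z>.02)&(z<.13)&((h[...,0]<8)|(h[...,0]>172))&(h[...,1]>120)
    print(np.percentile(P[m],[1,99],axis=0).round(4),cv2.minAreaRect((P[m][:,:2]*1000).astype(np.float32)))
    cv2.imwrite(f"pics/{c}8.png",d["image"][220:420 if c=="side" else 300,150 if c=="side" else 350:][...,::-1])
```

```text
35.55 (array([-0.002, -0.024,  0.403]), array([ 0.005,  0.005, -0.002]))
[[0.4958 0.3734 0.0348]
 [0.569  0.4413 0.0925]] ((526.6918334960938, 407.7983093261719), (84.48155212402344, 64.2032241821289), 5.3577423095703125)
[[0.4801 0.3726 0.0328]
 [0.5645 0.4414 0.0888]] ((523.0386352539062, 406.86627197265625), (83.93307495117188, 65.27095794677734), 5.574257850646973)
```

Emit:
jog_arm(commands=[0,-0.02,0.15,0,0,0,5,0,0,0.12,0,0,0,5,0,0,0.08,0,0,0,5,0,0,0.03,0,0,0,5,0,0,0.02,0,0,0,5,0,0,0,0,0,0,5,0,0,0,0,0,0,5])

```text
t: 36.52
tool_pos: [0.5268, 0.408, 0.0678]
tool_rot: [2.103, 2.334, 0.002]
contact_force: [-3.2, -2.0, 5.1]
opening: 0.0128
grip_force: 89.4
```

Emit:
jog_arm(commands=[0,0,0,0,0,0,14,0,0,0,0,0,0,18,0,0,0,0,0,0,25,0,0,0,0,0,0,35,0,0,0,0,0,0,45,0,0,0,0,0,0,50,0,0,-0.2,0,0,0,50,0,0,-0.4,0,0,0,50,0,0,-0.6,0,0,0,50,0,0,-0.6,0,0,0,50,0,0,-0.4,0,0,0,50,0,0,-0.2,0,0,0,50,0,0,0,0,0,0,50,0,0,0,0,0,0,50])

```text
t: 38.28
tool_pos: [0.5258, 0.4073, 0.2092]
tool_rot: [-2.103, -2.333, 0.004]
contact_force: [-0.1, -0.6, -1.2]
opening: 0.05
grip_force: 0.0
```

Run:
```python
from h import *
look()
for c in ("scene","side"):
    d=eyes.get_image(c);P=pts(d);h=cv2.cvtColor(d["image"],cv2.COLOR_RGB2HSV).astype(int)
    x,y,z=P[...,0],P[...,1],P[...,2]
    m=(x>.4)&(x<.65)&(y>.3)&(y<.5)&(z>.02)&(z<.13)&((h[...,0]<8)|(h[...,0]>172))&(h[...,1]>120)
    print(np.percentile(P[m],[1,99],axis=0).round(4),cv2.minAreaRect((P[m][:,:2]*1000).astype(np.float32)))
    if c=="side": cv2.imwrite("pics/side9.png",d["image"][...,::-1])
```

```text
t 38.27 [0.5258 0.4073 0.2092] tilt -0.1 open 0.05 F [-0.1 -0.6 -1.2]
scene [(np.int32(29), np.int64(6), np.int64(-125)), (np.int32(60), np.int64(15), np.int64(-91)), (np.int32(92), np.int64(-17), np.int64(-1)), (np.int32(35), np.int64(-2), np.int64(87)), (np.int32(34), np.int64(15), np.int64(111)), (np.int32(34), np.int64(2), np.int64(151))]
side [(np.int32(38), np.int64(3), np.int64(-125)), (np.int32(43), np.int64(24), np.int64(-92)), (np.int32(40), np.int64(1), np.int64(-92)), (np.int32(120), np.int64(-20), np.int64(0)), (np.int32(55), np.int64(-5), np.int64(86)), (np.int32(54), np.int64(12), np.int64(111)), (np.int32(36), np.int64(-2), np.int64(149))]
[[0.49   0.3732 0.0207]
 [0.5676 0.4411 0.0681]] ((523.8869018554688, 407.3655090332031), (86.5404281616211, 64.35520935058594), 6.044928073883057)
[[0.4792 0.3726 0.0206]
 [0.5636 0.4407 0.07  ]] ((521.640625, 406.58184814453125), (82.44912719726562, 64.85531616210938), 6.992228031158447)
```

View pics/side9.png

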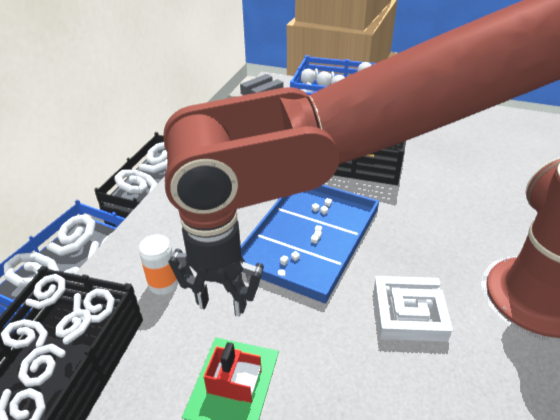

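The shaker stands upright and empty on its mat (235,375). The studs lie three to each third (320,208; 317,235; 288,265), and the gripper is clear of everything.

```bash
python3 -c "
from h import *
print(job.finish_job())"
```

```text
the job is handed in; nothing more can be done
None
```

The job is handed in, with no verdict returned: the finial is in the crate, the nine studs lie three per third in the tray, and the empty shaker stands upright on its mat.

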